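# Fill the yerba carrier to weight on the spring scale

### The job

Make up the picnic ration of yerba: take the pressed yerba discs from the aluminium tray one at a time and press each one down between the four spring leaves of the carrier on the dial scale, fully home on the floor or on the disc below before you go for the next, until the needle, with your hand away, comes to rest in the green band. Stop there, neither short of the band nor past it, and leave the spare discs on the tray. Press gently: the needle must never swing into the red overload sector; and leave the mate cup, canister and brush holder where they stand.

Things in the scene. Friction and masses are not known exactly. Their poses are not given: they have to be found in the camera images.
- seat (a point): centre of the steel carrier's round floor (62 mm across) on the scale pan; z up, x towards the dial; sinks with the pan, about 108 mm above the bar when empty. Seated discs have their centres 10, 30 and 50 mm above it (room for three). Fingers closing along its x or y pass freely between the leaves, even below the floor (20 mm high foot on a pan 128 mm across).
- mouth (a point): centre of the carrier's mouth, 64 mm above its floor, at the tips of 4 steel spring leaves, 10 mm wide, at 45, 135, 225, 315 deg from x. They lean in, then flare to 73 mm across. A disc must be pushed: 1 to 3.5 N all the way; off-centre the leaves push it sideways by some N and drag up to 5 N: yield to them. Half-way it sticks. Home: the push rises clearly above the drag, to about 4.5 N.
- scale: white spring dial scale, 150 mm wide, fixed; origin on the bar under the pan's axis, x towards its sloping dial (reaching 170 mm out). The pan yields 1 mm for each 0.65 N, so the carrier sinks under a push, and a disc sent only to the height measured beforehand stops short of home. The carrier's closed foot holds spare parts of unknown weight.
- needle (a joint): red needle of the round dial (98 mm across, sloping 45 deg), rad clockwise from the dial's uppermost point; 0.39 rad per mm of pan travel = 0.6 rad per N; one disc adds about 0.41. Green band 1.50 to 1.945; red overload sector from 5.2 on. Empty it reads about 0.4 to 1.0, so two or three discs are needed; the right last disc takes it from below the band into it.
- disc1_mid (a point): centre, half-way up, of a pressed yerba disc: olive green, round, 62 mm across, 20 mm thick, about 70 g, z up; one of four alike, lying flat on the tray
- disc2_mid (a point): centre, half-way up, of a pressed yerba disc: olive green, round, 62 mm across, 20 mm thick, about 70 g, z up; one of four alike, lying flat on the tray
- disc3_mid (a point): centre, half-way up, of a pressed yerba disc: olive green, round, 62 mm across, 20 mm thick, about 70 g, z up; one of four alike, lying flat on the tray
- disc4_mid (a point): centre, half-way up, of a pressed yerba disc: olive green, round, 62 mm across, 20 mm thick, about 70 g, z up; one of four alike, lying flat on the tray
- tray: aluminium tray 170 x 250 mm with a 10 mm rim and 3 mm floor, fixed; origin under its centre. The discs lie in two rows, 78 mm apart along its x and 102 mm apart along its y; fingers closing along the tray's y have 30 mm or more of free floor beside each disc
- mate_cup: stainless double-wall mate cup, 74 mm across, 86 mm high, origin under its centre; bystander
- canister: orange plastic canister with twist cap, 72 mm across, 104 mm high, origin under its centre; bystander
- brush_holder: spring-loaded steel bombilla brush holder with a brush, foot 72 mm across, 126 mm high, origin under its centre; bystander
Mind the look-alikes: they are no part of the job. Leave any blue look-alike of the part that bears disc1_mid alone. What is shaped like the part that bears disc4_mid but blue is not meant.

How it is judged:
By the outcome, as a careful person would: the job done as asked, in the order asked, and still so for the second after the job is handed in, with the robot touching nothing.
It also fails if it takes over 72 s, if anything falls off the work surface, if the arm or the gripper's body presses on something with over 40 N, if the wrist force passes 120 N, or if a joint passes its speed limit or range.

### The arm

A 6-joint arm with a two-finger parallel gripper is mounted at the origin on the work surface. World frame = base frame: x ahead of the robot, y to its left, z up, the work surface at z = 0. Lengths are in m, angles in rad, forces in N, time in s.
With the tool pointing down it reaches from about 0.325 to 0.775 m from the base axis. Payload 5.5 kg.
Tool frame: the origin (TCP) lies midway between the tips of the shut fingers; the grasp point (between the pads) lies 19 mm behind it; z points along the fingers, y is the direction in which the jaws open and shut (so a half turn about z gives the same grasp; the last joint's range is limited). The gripper opens to 88 mm and grips with 3 to 60 N. Pads are 20 mm wide; open, the fingers measure 115 mm over their backs; the gripper's body (75 mm by 178 mm) begins 61 mm behind the grasp point.
Start: joints at [1.224, 0.091, 1.231, -0, 1.82, -0.057], TCP at [0.171, 0.575, 0.223] pointing down, gripper open.
Joint ranges: [-2.87, 2.87], [-0.86, 2.18], [0.17, 2.46], [-1.51, 4.65], [0.06, 2.69], [-2.65, 2.65]. Speed limits (rad/s): [2.57, 2.57, 3.01, 3.14, 3.14, 3.14].

### API

Orientations are given as a unit quaternion [x, y, z, w].
In Python, from plant import ctrl, open_gripper, gripper_close, readout, imaging gives the robot as it stands. The module is installed in compiled form; this text tells all that it offers. Calls block until the motion is done:
- ctrl.reach(position, orientation): joint-space move of the TCP to a pose.
- ctrl.move_l(position, rot=None, max_speed=0.15): straight line of the TCP; rot=None keeps the orientation; max_speed is the mean speed in m/s.
- ctrl.move_joints(angles): joint-space move.
- open_gripper() and gripper_close(f_grip=None): open the fingers fully, or close them until they stop; f_grip is the grip in N (None keeps the last).
- ctrl.hold(seconds).
- ctrl.inverse_kinematics(position, orientation): joint angles nearest the present ones, or None.
- readout.read_state(): the state.
- imaging.grab_frame(name): name is "scene" or "side" or "wrist"; returns the picture (384x512x3 uint8, blue, green, red); there is no depth.
- imaging.calibration(name): a dict with "camera_matrix" (3x3 intrinsics, pixels), "dist_coeffs" ([k1, k2, p1, p2, k3] as OpenCV has them; the pictures are not rectified), "position" and "orientation" of the camera in the world; the wrist camera has in their place "mount" (4x4, takes a point from camera to tool coordinates, whose origin is the TCP and whose axes are the flange's). Camera axes: x right, y down, z forward; pixel columns grow to the right and rows downward; lengths in m; the calibration is good to about 2 mm. A picture is of the moment at which its call begins: read the wrist's pose just before it. calibration takes no time and is no camera call.
A pose or a line that the arm cannot do raises ctrl.MotionError and nothing moves.
- ctrl.close_job(): hands the job in, once; it reports no verdict.
The state is a dict: "time_s": time; "q": joint angles; "joint_vel": joint speeds; "effort": joint torques, N m; "tcp_pos": TCP position; "tool_rot": TCP orientation; "contact_force": force on the tool from outside, world axes, zero at the start; "moment": the same for the moment, N m; "grip_width": opening from 0.0 (shut) to 1.0 (fully open).
Only numpy, scipy, OpenCV 4.12 (cv2) and the standard library are available. Lean on these libraries where they do the work, as an engineer would, in place of code of your own. Each camera call takes 0.05 s, during which the arm holds its last target.

## Working session

There is one attempt and no reset: what is moved stays moved. The work goes in short steps, each a Python script; the robot and the scene stay as the last script left them, time stands still between calls to the robot, and variables do not carry over. Pictures are saved under pics/ and viewed, and the job is handed in when it is done.

```bash
mkdir -p pics
python3 - <<'E'
from plant import ctrl, readout, imaging
import cv2
s=readout.read_state(); print(s['time_s'],s['tcp_pos'],s['tool_rot'],s['contact_force'],s['grip_width'])
for n in ("scene","side","wrist"):
    f=imaging.grab_frame(n); cv2.imwrite(f'pics/{n}0.png',f)
    c=imaging.calibration(n); print(n,{k:(v.tolist() if hasattr(v,'tolist') else v) for k,v in c.items()})
E
```

```text
0.0 [0.17135661 0.5747025  0.22152636] [ 1.44395529e-01  9.89519593e-01 -9.31528623e-04 -1.95728844e-04] [-0.05458139 -0.07845342 -0.86919459] 1.0035907389152185
scene {'camera_matrix': [[363.48744297478794, 0.0, 253.73725443158287], [0.0, 363.48744297478794, 185.92396139459416], [0.0, 0.0, 1.0]], 'dist_coeffs': [-0.07024255895565736, 0.0, 0.0, 0.0, 0.0], 'position': [0.9557624004732835, -0.37823877748570545, 0.9545643349258066], 'orientation': [0.8657357066464298, 0.3989659318540799, -0.12615506795538306, -0.2746138566904175]}
side {'camera_matrix': [[392.98630953615356, 0.0, 259.7421244979154], [0.0, 392.98630953615356, 188.8274865136714], [0.0, 0.0, 1.0]], 'dist_coeffs': [0.008269719571980626, 0.0, 0.0, 0.0, 0.0], 'position': [0.3191069031371374, -0.615034505216111, 0.9402952044213724], 'orientation': [0.9313180712812038, -0.13817274055880985, 0.052491264789290525, -0.3328657552112368]}
wrist {'camera_matrix': [[321.4417254988475, 0.0, 250.8767347407507], [0.0, 321.4417254988475, 194.02764380067043], [0.0, 0.0, 1.0]], 'dist_coeffs': [-0.07211797626253134, 0.0, 0.0, 0.0, 0.0], 'mount': [[1.8340961281980398e-05, -0.9600941220068827, -0.2796770933620399, 0.07663051459573347], [0.9999999742214251, -4.568747939520702e-05, 0.0002224180767821135, 0.0006677603997864434], [-0.0002263200295868629, -0.2796770902317246, 0.9600940964190734, -0.1618824321294009], [0.0, 0.0, 0.0, 1.0]]}
```

View pics/scene0.png

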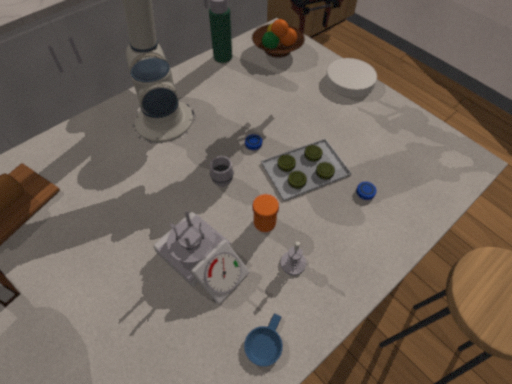

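View pics/side0.png

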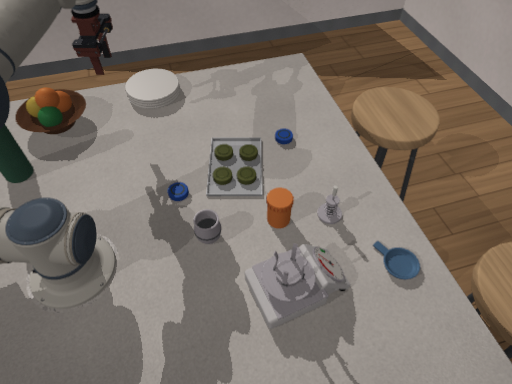

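View pics/wrist0.png

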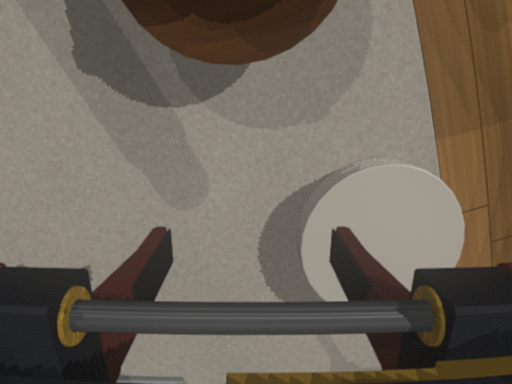

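Scene view: four olive discs on the tray at about (286,161), (313,153), (325,170), (297,179). Blue look-alikes at (254,142) and (366,190) lie off the tray and are to be left alone. The scale is at (200,255). Now enlarged crops.

```bash
cat > h.py <<'E'
import numpy as np, cv2
from scipy.spatial.transform import Rotation as R
from plant import ctrl, open_gripper, gripper_close, readout, imaging
def cam(n,st=None):
    c=imaging.calibration(n)
    K=np.array(c['camera_matrix']);D=np.array(c['dist_coeffs'])
    if n=='wrist':
        M=np.array(c['mount']); Rt=R.from_quat(st['tool_rot']).as_matrix()
        return K,D,Rt@M[:3,:3],Rt@M[:3,3]+np.array(st['tcp_pos'])
    return K,D,R.from_quat(c['orientation']).as_matrix(),np.array(c['position'])
def ray(n,uv,st=None):
    K,D,Rm,p=cam(n,st)
    x=cv2.undistortPoints(np.array(uv,float).reshape(-1,1,2),K,D).reshape(-1,2)
    d=np.c_[x,np.ones(len(x))]@Rm.T
    return p,d
def onz(n,uv,z,st=None):
    p,d=ray(n,uv,st); return p+d*((z-p[2])/d[:,2])[:,None]
def proj(n,X,st=None):
    K,D,Rm,p=cam(n,st)
    return cv2.projectPoints((np.array(X,float).reshape(-1,3)-p)@Rm,np.zeros(3),np.zeros(3),K,D)[0].reshape(-1,2)
def tri(views):
    A=np.zeros((3,3));b=np.zeros(3)
    for n,uv,st in views:
        p,d=ray(n,[uv],st);d=d[0]/np.linalg.norm(d[0]);P=np.eye(3)-np.outer(d,d);A+=P;b+=P@p
    X=np.linalg.solve(A,b); return X,[ (proj(n,X,st)[0]-uv).round(1).tolist() for n,uv,st in views]
def rot(yaw): # tool y axis along world direction yaw (mod pi); pointing down
    y=np.array([np.cos(yaw),np.sin(yaw),0]);z=np.array([0,0,-1.]);x=np.cross(y,z)
    return R.from_matrix(np.c_[x,y,z]).as_quat()
E
python3 - <<'E'
from h import *
a=cv2.imread('pics/scene0.png');b=cv2.imread('pics/side0.png')
cv2.imwrite('pics/c1.png',cv2.resize(a[200:310,140:260],None,fx=5,fy=5,interpolation=cv2.INTER_CUBIC))
cv2.imwrite('pics/c2.png',cv2.resize(b[230:330,235:355],None,fx=5,fy=5,interpolation=cv2.INTER_CUBIC))
print(onz('scene',[(286,161),(313,153),(325,170),(297,179),(254,142),(366,190)],.023).round(3))
print(onz('side',[(224,151),(248,152),(246,174),(222,174)],.023).round(3))
E
```

```text
[[0.45  0.195 0.023]
 [0.483 0.288 0.023]
 [0.559 0.266 0.023]
 [0.526 0.171 0.023]
 [0.317 0.169 0.023]
 [0.697 0.306 0.023]]
[[0.479 0.291 0.023]
 [0.553 0.264 0.023]
 [0.521 0.173 0.023]
 [0.449 0.195 0.023]]
```

View pics/c1.png

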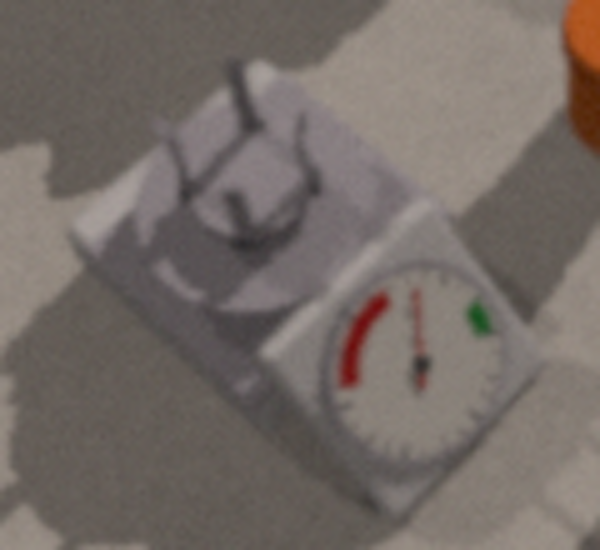

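View pics/c2.png

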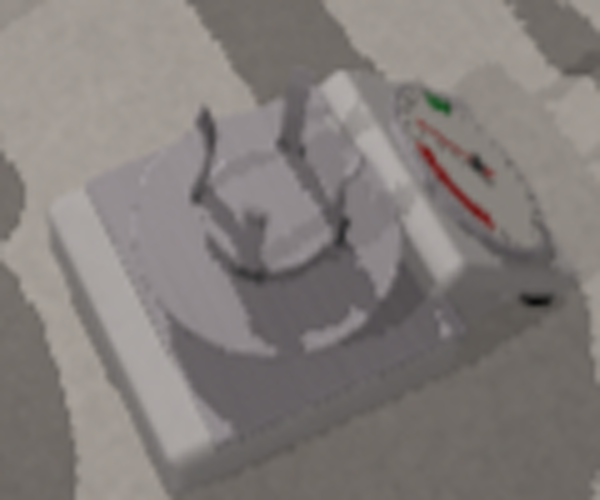

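Run:
```python
from h import *
S=lambda u,v:(140+u/5-.4,200+v/5-.4); T=lambda u,v:(235+u/5-.4,230+v/5-.4)
print('tips scene',onz('scene',[S(235,68),S(165,125),S(300,118),S(235,200)],.172).round(3).tolist())
print('tips side',onz('side',[T(205,115),T(295,85),T(352,150),T(255,215)],.172).round(3).tolist())
print('dial',tri([('scene',S(422,365),None),('side',T(480,165),None)]))
print('seat',tri([('scene',S(255,205),None),('side',T(283,210),None)]))
print('can,cup,brush',onz('scene',[(265,203),(220,162)],.1).round(3).tolist(),onz('side',[(280,200),(206,219),(335,190)],.1).round(3).tolist())
for yaw in (72,):
  q=rot(np.deg2rad(yaw)); 
  for p in [(.5,.23,.26),(.5,.23,.006)]: print(ctrl.inverse_kinematics(p,q))
```

```text
tips scene [[0.491, -0.202, 0.172], [0.496, -0.247, 0.172], [0.536, -0.194, 0.172], [0.552, -0.244, 0.172]]
tips side [[0.488, -0.199, 0.172], [0.532, -0.197, 0.172], [0.544, -0.235, 0.172], [0.493, -0.252, 0.172]]
dial (array([ 0.63561806, -0.20531173,  0.05974175]), [[-0.1, 0.2], [-0.1, -0.2]])
seat (array([ 0.52309662, -0.22277153,  0.10089597]), [[0.5, -0.9], [0.7, 0.9]])
can,cup,brush [[0.563, -0.0, 0.1], [0.365, -0.006, 0.1]] [[0.566, -0.01, 0.1], [0.362, -0.014, 0.1], [0.723, -0.021, 0.1]]
[ 3.69322027e-01 -3.19314834e-02  1.28980648e+00 -4.44089210e-16
  1.88371766e+00 -8.87315034e-01]
[ 3.69322027e-01  2.66787397e-02  1.68492703e+00 -4.44089210e-16
  1.42998688e+00 -8.87315034e-01]
```

Run:
```python
from h import *
import json
ctrl.reach((.526,-.274,.28),rot(np.deg2rad(9)))
s=readout.read_state(); cv2.imwrite('pics/w1.png',imaging.grab_frame('wrist'))
print(s['time_s'],s['tcp_pos'],s['contact_force'])
json.dump({k:np.array(s[k]).tolist() for k in ('tcp_pos','tool_rot')},open('s1.json','w'))
ctrl.reach((.55,.215,.26),rot(np.deg2rad(72)))
s=readout.read_state(); cv2.imwrite('pics/w2.png',imaging.grab_frame('wrist'))
print(s['time_s'],s['tcp_pos'],s['contact_force'])
json.dump({k:np.array(s[k]).tolist() for k in ('tcp_pos','tool_rot')},open('s2.json','w'))
for n in (1,2): cv2.imwrite(f'pics/w{n}b.png',cv2.resize(cv2.imread(f'pics/w{n}.png'),None,fx=1.5,fy=1.5,interpolation=cv2.INTER_CUBIC))
```

```text
3.375 [ 0.52633677 -0.27331856  0.27995197] [ 0.21253569  0.50700871 -0.48948167]
5.2083 [0.55039595 0.21401004 0.26006434] [ 0.31092138 -0.09464085  0.76279462]
```

View pics/w1b.png

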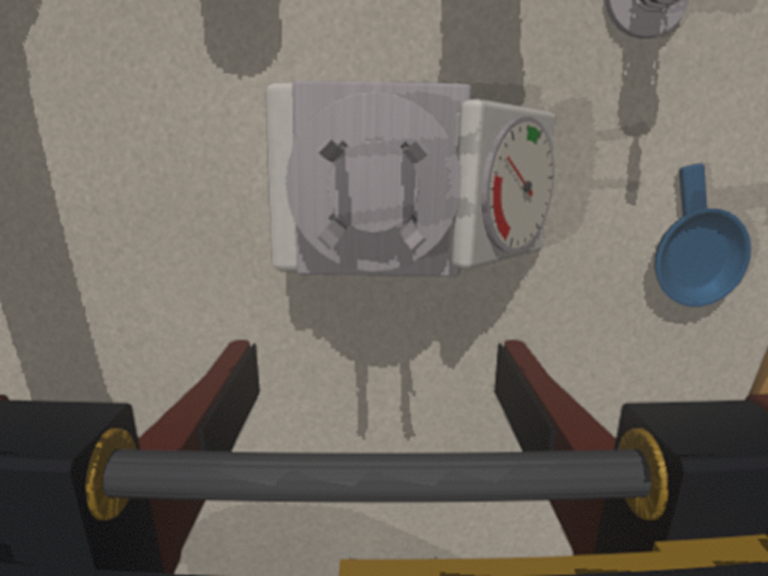

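View pics/w2b.png

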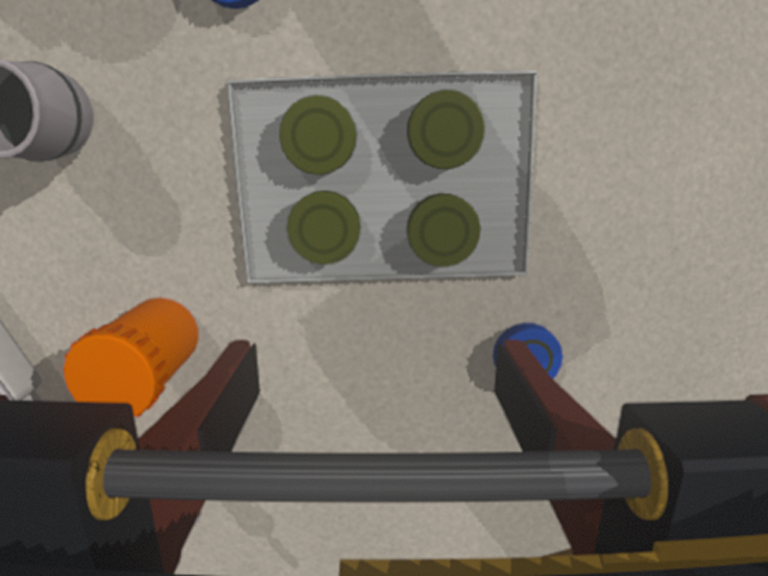

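Wrist views: scale at (370,180) with leaf tips at about (331,150), (414,151), (331,232), (412,236). The four olive discs on the tray are at (318,134), (446,129), (323,228), (443,230); the blue ones are outside the tray and not meant. The needle reads roughly 0.8.

Run:
```python
from h import *
import json
a=cv2.imread('pics/w1.png')
cv2.imwrite('pics/c3.png',cv2.resize(a[50:190,175:375],None,fx=4,fy=4,interpolation=cv2.INTER_CUBIC))
s=json.load(open('s2.json')); b=cv2.imread('pics/w2.png').astype(int)
# disc masks: olive
m=((b[:,:,1]-b[:,:,0]>25)&(b[:,:,2]-b[:,:,0]>10)&(b[:,:,1]>=b[:,:,2])).astype(np.uint8)
n,l,st,ce=cv2.connectedComponentsWithStats(m)
for i in range(1,n):
    if st[i,4]>500:
        c,_=cv2.findContours((l==i).astype(np.uint8),cv2.RETR_EXTERNAL,cv2.CHAIN_APPROX_NONE); c=c[0][:,0].astype(float)
        # project silhouette onto top plane: fit: min over (x,y) of hull model
        from scipy.optimize import least_squares
        t=np.linspace(0,2*np.pi,120,endpoint=False); ring=np.c_[np.cos(t),np.sin(t)]*.031
        def model(xy):
            P=np.vstack([np.c_[ring+xy,np.full(120,.003)],np.c_[ring+xy,np.full(120,.023)]])
            return cv2.convexHull(proj('wrist',P,s).astype(np.float32))
        def res(xy):
            h=model(xy); return [cv2.pointPolygonTest(h,(float(p[0]),float(p[1])),True) for p in c[::3]]
        x0=onz('wrist',[ce[i]],.018,s)[0,:2]
        r=least_squares(res,x0,diff_step=1e-3,x_scale=.01); print(st[i],ce[i].round(1),r.x.round(4),'rms',np.sqrt(np.mean(r.fun**2)).round(2),'mean',r.fun.mean().round(2))
```

```text
[ 273   61   50   51 1765] [297.   85.8] [0.4787 0.2966] rms 2.06 mean 2.02
[ 187   64   50   52 2022] [211.4  89.3] [0.4506 0.1976] rms 1.69 mean 1.66
[ 192  128   48   48 1763] [215.4 151.1] [0.5228 0.1766] rms 1.89 mean 1.86
[ 273  130   47   47 1535] [295.7 153. ] [0.5567 0.2724] rms 2.29 mean 2.21
```

View pics/c3.png

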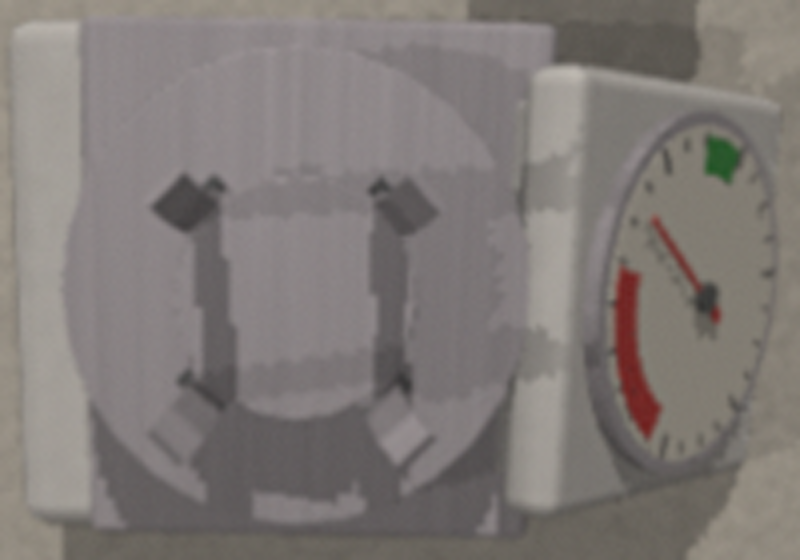

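Run:
```python
from h import *
import json
from scipy.optimize import least_squares
s1=json.load(open('s1.json')); s=json.load(open('s2.json'))
W=lambda u,v:(175+u/4-.375,50+v/4-.375)
tp=onz('wrist',[W(168,190),W(423,195),W(167,448),W(420,447)],.172,s1); print(tp.round(4).tolist(),tp.mean(0).round(4))
d=tp-tp.mean(0); print(np.linalg.norm(d[:,:2],axis=1).round(4), np.rad2deg(np.arctan2(d[:,1],d[:,0])).round(1))
pn=onz('wrist',[W(63,285),W(527,285),W(298,45),W(298,522)],.088,s1);print('pan',pn.round(4).tolist(),(pn[0]+pn[1])/2,(pn[2]+pn[3])/2)
b=cv2.imread('pics/w2.png').astype(int)
m=((b[:,:,1]-b[:,:,0]>12)&(b[:,:,1]>=b[:,:,2])).astype(np.uint8)
n,l,st,ce=cv2.connectedComponentsWithStats(m); C=[]
t=np.linspace(0,2*np.pi,120,endpoint=False); ring=np.c_[np.cos(t),np.sin(t)]
for i in range(1,n):
    if st[i,4]>500:
        c,_=cv2.findContours((l==i).astype(np.uint8),cv2.RETR_EXTERNAL,cv2.CHAIN_APPROX_NONE); c=cv2.convexHull(c[0])[:,0].astype(float)
        def res(x):
            rr=ring*x[2]+x[:2]; P=np.vstack([np.c_[rr,np.full(120,.003)],np.c_[rr,np.full(120,.023)]])
            h=cv2.convexHull(proj('wrist',P,s).astype(np.float32)); return [cv2.pointPolygonTest(h,(float(p[0]),float(p[1])),True) for p in c]
        r=least_squares(res,[*onz('wrist',[ce[i]],.018,s)[0,:2],.031],diff_step=1e-3,x_scale=.01); C.append(r.x[:2]); print(st[i],r.x.round(4),np.sqrt(np.mean(r.fun**2)).round(2))
C=np.array(C)
# grid fit
def g(p,f=False):
    e=np.array([np.cos(p[2]),np.sin(p[2])]);y=np.array([-e[1],e[0]]);G=np.array([p[:2]+a*.039*e+c*.051*y for a in(-1,1) for c in(-1,1)])
    o=[np.argmin(np.linalg.norm(G-c,axis=1)) for c in C]; return (G[o]-C).ravel() if not f else G[o]
r=least_squares(g,[*C.mean(0),-.3]);print(r.x.round(4),(r.fun*1e3).round(1),g(r.x,True).round(4).tolist())
```

```text
[[0.4871, -0.1988, 0.172], [0.5382, -0.1917, 0.172], [0.4939, -0.2514, 0.172], [0.547, -0.2427, 0.172]] [ 0.5165 -0.2211  0.172 ]
[0.0369 0.0366 0.0378 0.0373] [ 142.8   53.6 -126.9  -35.3]
pan [[0.4536, -0.2282, 0.088], [0.5775, -0.2084, 0.088], [0.5068, -0.1578, 0.088], [0.5267, -0.2834, 0.088]] [ 0.5155765  -0.21831243  0.088     ] [ 0.51676837 -0.22059806  0.088     ]
[ 272   60   51   53 2106] [0.4785 0.2966 0.0299] 0.2
[ 186   63   52   53 2128] [0.4505 0.1976 0.0302] 0.16
[ 191  127   49   49 1892] [0.5226 0.1767 0.0301] 0.15
[ 272  129   49   49 1862] [0.5565 0.2724 0.0298] 0.35
[ 0.502   0.2358 -0.3018] [ 1.5 -0.5 -0.9  1.2  1.5 -1.1 -2.1  0.5] [[0.48, 0.2961], [0.4496, 0.1987], [0.5241, 0.1755], [0.5544, 0.2729]]
```

```bash
cat >> h.py <<'E'
SEAT=np.array([.5163,-.2208]); SY=np.deg2rad(8.5)
def needle(n,piv,pts,st=None):
    ex=np.array([np.cos(SY),np.sin(SY),0]);ey=np.array([-np.sin(SY),np.cos(SY),0]);ez=np.array([0,0,1.])
    nn=(ex+ez)/2**.5;u=(ez-ex)/2**.5; o=np.array([.6356,-.2053,.0597])
    p,d=ray(n,[piv]+list(pts),st); X=p+d*(((o-p)@nn)/(d@nn))[:,None]
    v=X[1:]-X[0]; return np.arctan2(v@ey,v@u).round(3),np.linalg.norm(v,axis=1).round(4)
E
python3 - <<'E'
from h import *
import json
s1=json.load(open('s1.json'))
W=lambda u,v:(175+u/4-.375,50+v/4-.375);S=lambda u,v:(140+u/5-.4,200+v/5-.4)
print('needle,green,red ends',needle('wrist',W(707,300),[W(655,220),W(722,157),W(627,270),W(650,430)],s1))
print('scene',needle('scene',S(421,366),[S(416,290),S(480,318),S(378,300),S(348,383)]))
E
```

```text
needle,green,red ends (array([ 0.6  ,  1.617,  0.207, -0.921]), array([0.0402, 0.0407, 0.0469, 0.0449]))
scene (array([ 0.609,  1.702,  0.085, -0.988]), array([0.0397, 0.0411, 0.0439, 0.0418]))
```

Needle reads ≈0.6 empty. Grasp the first disc, olive at (215,151) in the wrist picture and nearest the scale. It is one of the four alike, and the blue ones lie outside the tray.

```bash
cat >> h.py <<'E'
DISCS=[(.5226,.1767),(.4505,.1976),(.5565,.2724),(.4785,.2966)]
TY=-.3018+np.pi/2
def pick(i):
    x,y=DISCS[i]; q=rot(TY)
    ctrl.reach((x,y,.07),q)
    ctrl.move_l((x,y,.0070),max_speed=.1)
    gripper_close(25)
    s=readout.read_state(); print('grip',s['time_s'],s['grip_width']*88,s['tcp_pos'].round(4),s['contact_force'].round(2))
    ctrl.move_l((x,y,.10),max_speed=.2)
def above(z=.20):
    ctrl.reach((SEAT[0],SEAT[1],z+.05),rot(SY))
    ctrl.move_l((SEAT[0],SEAT[1],z),max_speed=.1)
E
python3 - <<'E'
from h import *
pick(0); s=readout.read_state(); print(s['time_s'],s['grip_width']*88,s['contact_force'])
above()
for k in range(4):
    ctrl.hold(.1);s=readout.read_state(); print(s['time_s'].__round__(2),s['tcp_pos'].round(4),s['contact_force'].round(2),s['moment'].round(3))
cv2.imwrite('pics/w3.png',imaging.grab_frame('wrist'));cv2.imwrite('pics/s3.png',imaging.grab_frame('scene'));f=imaging.grab_frame('side')
a=cv2.imread('pics/s3.png')
cv2.imwrite('pics/c4.png',np.hstack([cv2.resize(x,(400,400),interpolation=cv2.INTER_CUBIC) for x in (a[200:310,150:260],f[220:320,240:340])]))
E
```

```text
grip 7.375 61.539809890747485 [0.5228 0.1768 0.0074] [0.27 0.56 2.42]
7.9917 61.35365642740387 [-0.03600644 -1.06321773 -2.39241984]
10.31 [ 0.5167 -0.2209  0.2011] [-0.    0.28 -0.58] [-0.112  0.06   0.046]
10.41 [ 0.5166 -0.221   0.2011] [-0.05 -0.79 -1.23] [-0.126  0.026 -0.02 ]
10.51 [ 0.5165 -0.2209  0.2007] [-0.15 -0.65 -0.09] [-0.047  0.009 -0.022]
10.61 [ 0.5164 -0.2209  0.2004] [ 0.03  0.3  -1.08] [-0.04   0.036 -0.023]
```

View pics/w3.png

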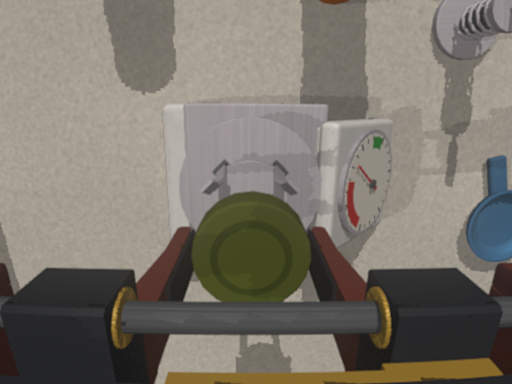

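View pics/c4.png

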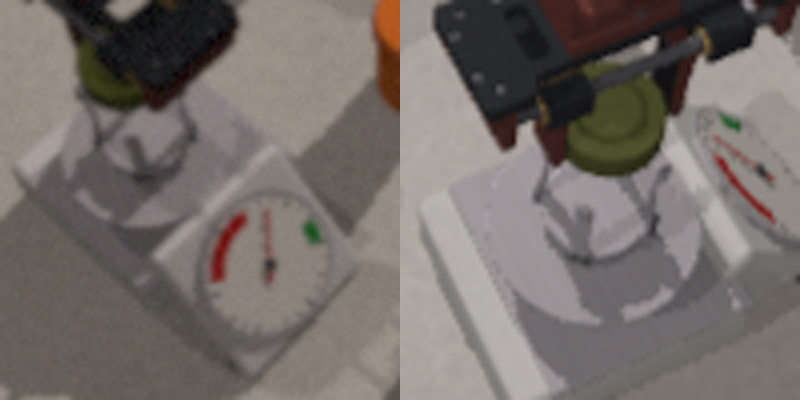

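```bash
cat >> h.py <<'E'
def read_needle(img,n='scene',piv=(223.8,272.8),st=None,full=False):
    ex=np.array([np.cos(SY),np.sin(SY),0]);ey=np.array([-np.sin(SY),np.cos(SY),0]);ez=np.array([0,0,1.])
    nn=(ex+ez)/2**.5;u=(ez-ex)/2**.5; o=np.array([.6356,-.2053,.0597])
    p,d=ray(n,[piv],st); o=p+d[0]*(((o-p)@nn)/(d[0]@nn))
    th=np.arange(0,2*np.pi,.01); rr=np.linspace(.013,.033,15)
    X=o+rr[None,:,None]*(np.cos(th)[:,None,None]*u+np.sin(th)[:,None,None]*ey)
    px=proj(n,X.reshape(-1,3),st).reshape(len(th),-1,2).astype(np.float32)
    f=img.astype(np.float32); red=f[:,:,2]-(f[:,:,1]+f[:,:,0])/2
    v=cv2.remap(red,px[:,:,0],px[:,:,1],cv2.INTER_LINEAR).mean(1)
    v=cv2.GaussianBlur(np.r_[v[-50:],v,v[:50]].reshape(-1,1),(1,41),8).ravel()[50:-50]
    i=int(v.argmax()); w=np.maximum(v-v[i]*.6,0); dd=(th-th[i]+np.pi)%(2*np.pi)-np.pi; w[abs(dd)>.4]=0
    return round(float(th[i]+(w*dd).sum()/w.sum()),3),round(float(v[i]),1),round(float(np.median(v)),1)
E
python3 - <<'E'
from h import *
import json
s1=json.load(open('s1.json'))
W=lambda u,v:(175+u/4-.375,50+v/4-.375)
for f in ('scene0','s3'): print(f,read_needle(cv2.imread(f'pics/{f}.png')))
print(read_needle(cv2.imread('pics/w1.png'),'wrist',W(707,300),s1))
E
```

```text
scene0 (0.615, 28.1, 12.0)
s3 (0.618, 28.6, 12.3)
(0.597, 34.5, 9.8)
```

```bash
cat >> h.py <<'E'
def favg(k=4,dt=.02):
    F=[];
    for _ in range(k): ctrl.hold(dt); F.append(readout.read_state()['contact_force'])
    return np.mean(F,0)
def insert(k,zfloor=.108,grip_off=.007,maxpush=4.3,gain=.3e-3,zero=True):
    """k = disc number 1..3"""
    b=favg(12); n0=read_needle(imaging.grab_frame('scene'))[0]
    zh=zfloor+.020*k-.010-grip_off   # unloaded home TCP height
    xy=SEAT.copy(); z=.178; q=rot(SY); ctrl.move_l((*xy,z),max_speed=.08); push=0
    while True:
        s=readout.read_state(); 
        rem=s['tcp_pos'][2]-(zh-push/650)
        step=.004 if (rem>.006 and push<3.0) else .0015
        z-=step; ctrl.move_l((*xy,z),max_speed=.05)
        F=favg(4)-b; nd,pk,_=read_needle(imaging.grab_frame('scene')); push=(nd-n0)/.6
        L=F[:2]; m=np.linalg.norm(L)
        if m>.6: xy=xy+gain*L*(1-.4/m)
        o=xy-SEAT; mo=np.linalg.norm(o)
        if mo>.005: xy=SEAT+o*.005/mo
        zt=readout.read_state()['tcp_pos'][2]
        print(f"z {zt:.4f} rem {1e3*(zt-(zh-push/650)):.1f} F {F.round(1)} needle {nd} pk {pk} push {push:.2f} off {((xy-SEAT)*1e3).round(1)}")
        if push>=maxpush or F[2]>6 or pk<20 or z<zh-.0085: break
    s=readout.read_state(); print('t',s['time_s'],s['grip_width']*88)
    return xy,z,n0
E
python3 - <<'E'
from h import *
print(insert(1))
E
```

```text
z 0.1743 rem 63.3 F [-0.1 -0.1  0.5] needle 0.613 pk 28.6 push 0.00 off [0. 0.]
z 0.1700 rem 59.0 F [ 0.3  0.5 -0.1] needle 0.614 pk 28.5 push 0.01 off [0.  0.1]
z 0.1659 rem 54.9 F [ 0.3  0.  -0. ] needle 0.592 pk 30.1 push -0.03 off [0.  0.1]
z 0.1619 rem 50.9 F [-0.3  0.  -0.3] needle 0.618 pk 27.8 push 0.01 off [0.  0.1]
z 0.1580 rem 47.7 F [-0.4  0.6  0.5] needle 0.866 pk 29.8 push 0.43 off [-0.   0.1]
z 0.1541 rem 44.6 F [-0.5 -0.1  1. ] needle 1.221 pk 28.3 push 1.02 off [-0.   0.1]
z 0.1501 rem 41.8 F [-0.4 -0.2  2. ] needle 1.666 pk 31.0 push 1.76 off [-0.   0.1]
z 0.1457 rem 36.3 F [-0.5 -0.1  1.2] needle 1.25 pk 29.0 push 1.07 off [-0.   0.1]
z 0.1419 rem 33.0 F [-1.  -0.4  1.6] needle 1.413 pk 29.4 push 1.34 off [-0.2  0. ]
z 0.1379 rem 29.0 F [-0.9  0.1  1.5] needle 1.421 pk 29.0 push 1.35 off [-0.4  0.1]
z 0.1339 rem 25.0 F [-0.6  0.3  1.6] needle 1.422 pk 28.7 push 1.35 off [-0.4  0.1]
z 0.1299 rem 20.9 F [-0.4 -0.4  1.5] needle 1.396 pk 29.4 push 1.31 off [-0.4  0.1]
z 0.1259 rem 16.8 F [-0.4 -0.5  1.3] needle 1.382 pk 30.6 push 1.28 off [-0.5  0. ]
z 0.1219 rem 12.9 
[... 198 characters left out ...]
pk 29.1 push 1.13 off [-0.8 -0. ]
z 0.1126 rem 3.6 F [-0.5 -0.4  1.3] needle 1.411 pk 29.6 push 1.33 off [-0.8 -0.1]
z 0.1110 rem 1.8 F [-0.  -0.3  1.8] needle 1.313 pk 28.7 push 1.17 off [-0.8 -0.1]
z 0.1096 rem 0.8 F [ 0.4 -0.8  1.8] needle 1.476 pk 29.6 push 1.44 off [-0.7 -0.2]
z 0.1081 rem 0.8 F [ 0.3 -0.1  2.4] needle 2.037 pk 31.6 push 2.38 off [-0.7 -0.2]
z 0.1066 rem 0.7 F [0.  1.  3.3] needle 2.601 pk 31.7 push 3.32 off [-0.7 -0. ]
z 0.1052 rem 0.8 F [0.6 0.4 4.2] needle 3.175 pk 29.3 push 4.27 off [-0.7  0. ]
z 0.1036 rem 0.8 F [-0.4 -0.2  5.5] needle 3.796 pk 30.7 push 5.31 off [-0.7  0. ]
t 19.8667 61.49695002707419
(array([ 0.5156315 , -0.22076831]), 0.10349999999999993, 0.611)
```

```bash
sed -i 's/^SEAT=.*/SEAT=np.array([.5158,-.2208]); SY=np.deg2rad(8.5)/; s/zfloor=.108,/zfloor=.1088,/; s/maxpush=4.3/maxpush=4.2/' h.py
cat >> h.py <<'E'
def release(xy,z,zup=.24):
    ctrl.move_l((*xy,z+.004),max_speed=.03); open_gripper()
    ctrl.move_l((*xy,zup),max_speed=.15); ctrl.hold(.2)
    s=readout.read_state(); f=imaging.grab_frame('scene'); w=imaging.grab_frame('wrist'); sd=imaging.grab_frame('side'); print('t',s['time_s'],'rest needle',read_needle(f),s['grip_width']*88)
    return f,w,sd
E
python3 - <<'E'
from h import *
f,w,sd=release((.5156315,-.2207683),.1035)
cv2.imwrite('pics/w4.png',w);cv2.imwrite('pics/f4.png',f)
cv2.imwrite('pics/c5.png',np.hstack([cv2.resize(x,(400,400),interpolation=cv2.INTER_CUBIC) for x in (f[200:310,150:260],sd[220:320,240:340])]))
E
```

```text
t 21.9917 rest needle (1.025, 28.0, 12.2) 88.29880395042245
```

View pics/c5.png

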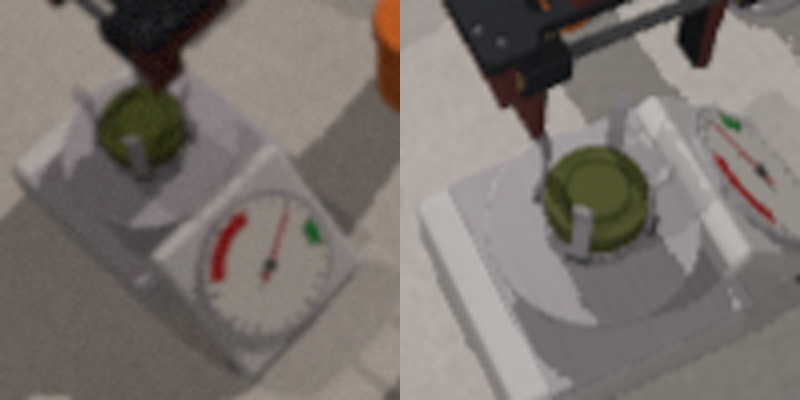

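Disc 1 sits flat on the floor between the leaves, and the needle rests at 1.025, short of the green band. Disc 2 next.

Run:
```python
from h import *
pick(1); above(.185)
s=readout.read_state(); print(s['time_s'],s['grip_width']*88); cv2.imwrite('pics/w5.png',imaging.grab_frame('wrist'))
print(insert(2))
cv2.imwrite('pics/w6.png',imaging.grab_frame('wrist'))
```

```text
grip 25.1333 61.23239340027021 [0.4507 0.1977 0.0074] [0.76 0.05 2.34]
28.0333 61.792182720319474
z 0.1741 rem 42.3 F [ 0.2 -0.1  0. ] needle 1.025 pk 27.7 push -0.00 off [0. 0.]
z 0.1700 rem 38.2 F [-0.2 -0.   0.1] needle 1.029 pk 28.2 push 0.00 off [0. 0.]
z 0.1660 rem 34.2 F [-0.1  0.  -0.2] needle 1.027 pk 27.7 push 0.00 off [0. 0.]
z 0.1620 rem 30.2 F [ 0.5  0.1 -0.2] needle 1.026 pk 28.0 push 0.00 off [0. 0.]
z 0.1580 rem 26.1 F [ 0.4 -0.2 -0.2] needle 0.993 pk 28.1 push -0.06 off [0. 0.]
z 0.1541 rem 23.5 F [-0.3 -0.2  0.4] needle 1.477 pk 30.1 push 0.75 off [0. 0.]
z 0.1501 rem 20.7 F [-0.3 -0.4  1.2] needle 1.957 pk 32.0 push 1.55 off [0. 0.]
z 0.1458 rem 15.8 F [ 0.4 -0.1  1.2] needle 1.742 pk 33.4 push 1.19 off [0. 0.]
z 0.1419 rem 12.2 F [ 0.  -0.5  1.6] needle 1.832 pk 32.8 push 1.34 off [0. 0.]
z 0.1379 rem 8.2 F [-0.3 -0.4  1.5] needle 1.845 pk 32.4 push 1.36 off [0. 0.]
z 0.1339 rem 4.2 F [-0.3 -0.4  1.1] needle 1.843 pk 32.4 push 1.36 off [0. 0.]
z 0.1326 rem 3.3 F [-0.6 -0.1  1.7] needle 2.005 pk 32.3 push 1.63 off [-0.1 -0. ]
z 0.1310 rem 1.7 F [-0.2 -0.7  1.8] needle 2.001 pk 33.3 push 1.62 off [-0.1 -0.1]
z 0.1295 rem 0.2 F [ 0.1 -0.5  1.9] needle 1.997 pk 32.9 push 1.62 off [-0.1 -0.1]
z 0.1280 rem -1.1 F [ 0.2 -0.5  2.1] needle 2.073 pk 31.6 push 1.74 off [-0.1 -0.1]
z 0.1267 rem -1.1 F [ 0.6 -0.5  3. ] needle 2.599 pk 31.9 push 2.62 off [-0.  -0.2]
z 0.1251 rem -1.1 F [-0.9  0.4  4. ] needle 3.206 pk 29.2 push 3.63 off [-0.2 -0.1]
z 0.1237 rem -1.1 F [-0.1  0.1  4.4] needle 3.77 pk 29.7 push 4.57 off [-0.2 -0.1]
t 35.1833 61.458122269421644
(array([ 0.51563396, -0.22088649]), 0.12349999999999994, 1.026)
```

View pics/w5.png

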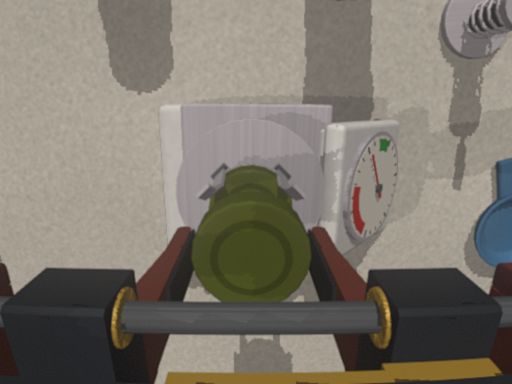

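Run:
```python
from h import *
f,w,sd=release((.515634,-.2208865),.1235)
s=readout.read_state()
cv2.imwrite('pics/w7.png',w);cv2.imwrite('pics/f7.png',f)
cv2.imwrite('pics/c7.png',np.hstack([cv2.resize(x,(400,400),interpolation=cv2.INTER_CUBIC) for x in (f[240:305,190:255],w[100:260,250:410])]))
ctrl.hold(.2); print(read_needle(imaging.grab_frame('scene')))
```

```text
t 37.225 rest needle (1.413, 30.0, 12.3) 87.99976329469524
(1.414, 29.8, 12.3)
```

View pics/c7.png

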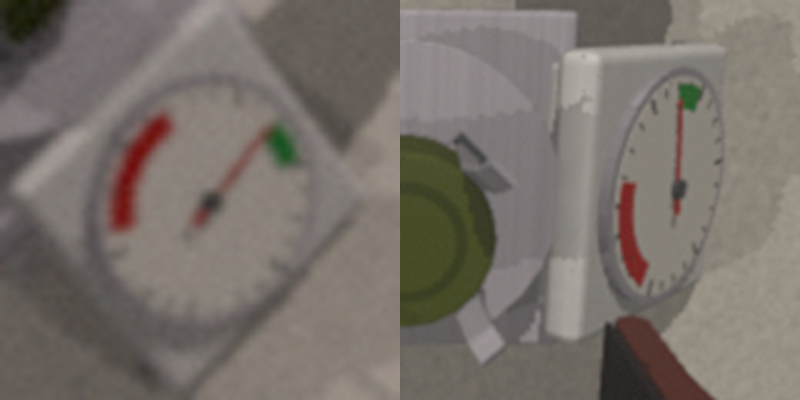

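View pics/w7.png

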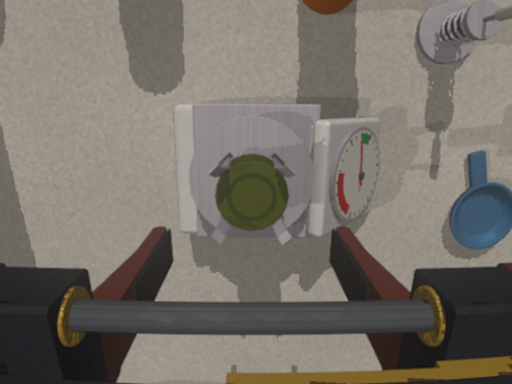

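Needle is just short of the band. I'll check the band's extents with the same measure before going for the third disc.

Run:
```python
from h import *
import json
f=cv2.imread('pics/f7.png').astype(int)
g=f[:,:,1]-(f[:,:,0]+f[:,:,2])/2; g[:240]=0;g[305:]=0;g[:,:190]=0;g[:,255:]=0
v,u=np.nonzero(g>25); a,r=needle('scene',(223.8,272.8),list(zip(u,v))); print(len(a),a.min(),a.max(),np.average(a,weights=g[v,u]),r.min(),r.max())
```

```text
18 1.51 1.884 1.7049094311377246 0.0362 0.0449
```

The band measures 1.51–1.88 (mean 1.705) with the same reader, so 1.414 is short and the third disc is needed (expected ≈1.82).

Run:
```python
from h import *
pick(2); above(.19)
s=readout.read_state(); print(s['time_s'],s['grip_width']*88); w=imaging.grab_frame('wrist'); cv2.imwrite('pics/w8.png',w)
r=insert(3,zfloor=.1067,maxpush=4.0); print(r)
cv2.imwrite('pics/w9.png',imaging.grab_frame('wrist'))
```

```text
grip 40.8333 61.94778538975697 [0.5567 0.2725 0.0074] [-0.79 -1.25  1.51]
43.9667 61.468323293584845
z 0.1742 rem 24.5 F [-0.1 -0.4 -0.1] needle 1.413 pk 30.0 push -0.00 off [0. 0.]
z 0.1699 rem 20.2 F [-0.6  0.4  0.3] needle 1.411 pk 30.2 push -0.01 off [-0.1  0. ]
z 0.1659 rem 16.2 F [-0.   0.   0.1] needle 1.411 pk 30.4 push -0.01 off [-0.1  0. ]
z 0.1620 rem 12.2 F [ 0.  -0.2 -0.2] needle 1.413 pk 30.2 push -0.00 off [-0.1  0. ]
z 0.1580 rem 8.2 F [ 0.1 -0.2  0.1] needle 1.413 pk 29.9 push -0.00 off [-0.1  0. ]
z 0.1540 rem 4.3 F [-0.4 -0.1 -0.5] needle 1.414 pk 30.3 push -0.00 off [-0.1  0. ]
z 0.1525 rem 2.8 F [-0.1 -0.1 -0.1] needle 1.413 pk 29.8 push -0.00 off [-0.1  0. ]
z 0.1510 rem 1.2 F [-0.1  0.2  0. ] needle 1.397 pk 30.1 push -0.03 off [-0.1  0. ]
z 0.1496 rem 0.4 F [-0.  -0.6  0.8] needle 1.614 pk 29.2 push 0.33 off [-0.1  0. ]
z 0.1482 rem 0.2 F [-0.2 -0.8  1.4] needle 2.087 pk 32.5 push 1.12 off [-0.1 -0.1]
z 0.1467 rem -0.0 F [ 0.6 -0.7  2. ] needle 2.58 pk 30.7 push 1.94 off [ 0.  -0.2]
z 0.1452 rem 0.0 F [-0.2 -0.2  3.5] needle 3.193 pk 30.1 push 2.96 off [ 0.  -0.2]
z 0.1437 rem 0.1 F [-0.3  0.4  4.2] needle 3.797 pk 30.8 push 3.97 off [ 0.  -0.2]
z 0.1421 rem 0.1 F [-0.8  0.8  4.8] needle 4.413 pk 28.0 push 5.00 off [-0.1 -0.1]
t 49.7 61.629647906915224
(array([ 0.51565935, -0.2208612 ]), 0.14199999999999996, 1.416)
```

View pics/w9.png

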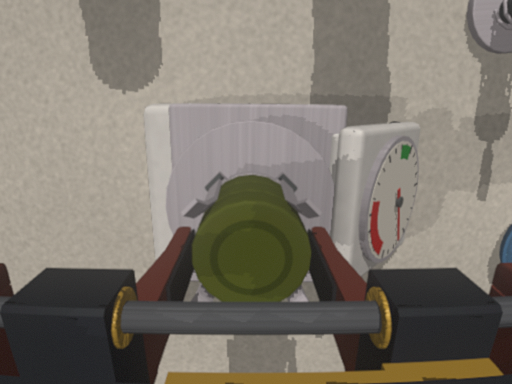

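Rem ≈ 0 and the load rises at the pan's own stiffness, so the disc is home on disc 2. Release.

Run:
```python
from h import *
f,w,sd=release((.515659,-.220861),.142,.26)
ctrl.hold(.5); f=imaging.grab_frame('scene'); print(read_needle(f),readout.read_state()['time_s'])
cv2.imwrite('pics/w10.png',w);cv2.imwrite('pics/f10.png',f)
cv2.imwrite('pics/c10.png',np.hstack([cv2.resize(x,(380,380),interpolation=cv2.INTER_CUBIC) for x in (f[210:305,150:245],sd[220:320,240:340])]))
cv2.imwrite('pics/c11.png',np.vstack([cv2.resize(f[130:290,190:390],(700,560))]))
```

```text
t 51.75 rest needle (1.828, 32.5, 12.3) 88.0966575112737
(1.824, 32.4, 12.3) 52.45
```

View pics/c10.png

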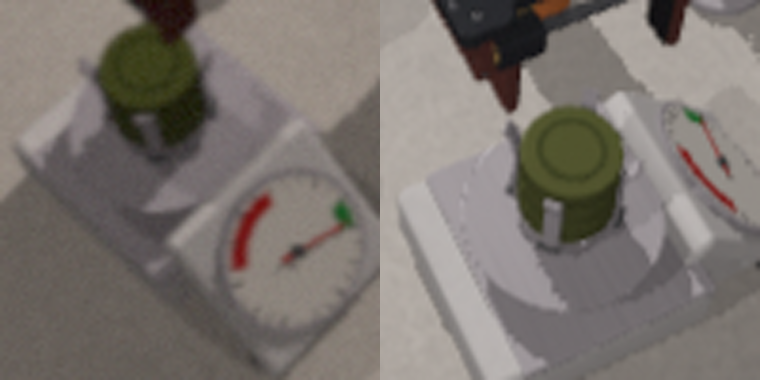

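View pics/w10.png

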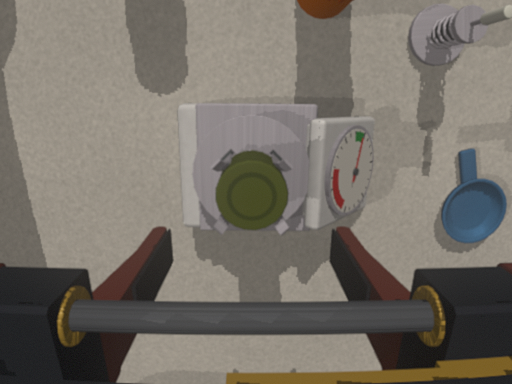

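View pics/c11.png

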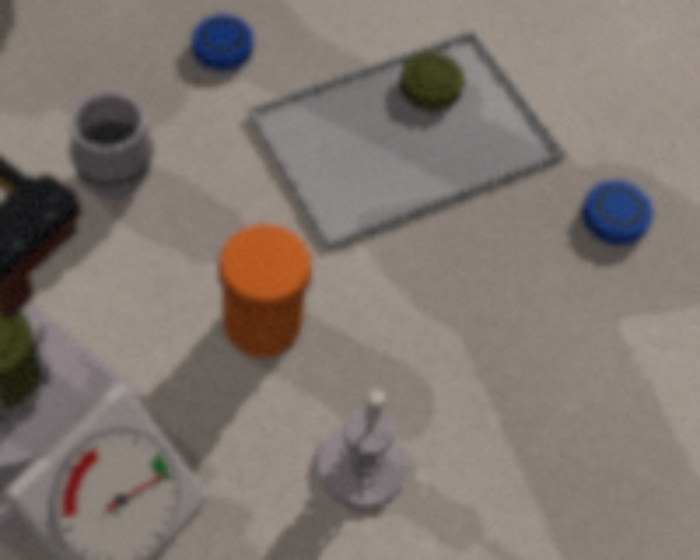

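The three discs are stacked flat and the needle points into the green band. The spare disc is on the tray, the bystanders are in place and the hand is clear, so I'm handing in.

Run:
```python
from h import *
ctrl.close_job(); print(readout.read_state()['time_s'])
```

```text
the job is handed in; nothing more can be done
the job is handed in; nothing more can be done
```

The ration is made up. Three discs are pressed home one on another in the carrier, and the needle rests in the green band with the hand away. I handed the job in at about 52.5 s of the 72 s allowed.

| | Needle at rest (rad) | Peak while pressing (rad) |
|---|---|---|
| Empty | 0.61 | – |
| After disc 1 | 1.025 | 3.80 |
| After disc 2 | 1.41 | 3.77 |
| After disc 3 | 1.825 | 4.41 |

- **Band:** my camera reader measures the green band at about 1.51 to 1.88, against the stated 1.50 to 1.945. Its mid-point is about 0.02 low, so the true reading is likely near 1.84.
- **Home:** each disc ended at the right height, and the push then rose at the pan's own stiffness. The push peaked at about 5.0 to 5.3 N on the first and third discs, a little above the 4.5 N you gave. The needle stayed below the red sector at 5.2 in every reading.
- **Surroundings:** in the last pictures the fourth disc is still on the tray. The cup, canister, brush holder and both blue look-alikes stand where they were.

No check failed or disagreed.

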